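Unpack the cookery-class kit box

TASK

Unpack the kit box on the counter: lift the handle end of its sliding lid over the stop lip, draw the lid out of its grooves, and lay it flat on the counter, handle up. Then sort everything in the box: wooden spoons into the long tray, peelers into the square tray, and leave the other things on the counter where they are.

Things in the scene. Friction and masses are not known exactly. Their poses are not given: they have to be found in the camera images.
- box: plywood kit box standing firm (fixed) on the counter, shut by a sliding lid. Outside 224 mm (its x) x 298 mm (its y), about 54 mm high; inside 192 x 270 mm, inner floor 8 mm above the counter. Origin under its centre, z up. The lid lies on ledges 36 mm above the counter, its rear edge against a higher rear wall at +x; it slides out towards the front, the box's -x.
- stop_lip (a point): top middle of the stop lip on the box's front wall (box x = -108 mm, 42 mm above the counter); axes as the box. The lip is 8 mm thick, runs the box's width and stands 6 mm above the ledges, so the lid must be raised there by about 8 mm (tipping it 0.042 rad about its rear edge) to slide out over it.
- groove_mouth (a point): front end of one of the two grooves (the one at the box's +y; the other mirrors it), at box x = 24 mm; axes as the box. From here to the rear, 80 mm, a cheek overhangs each side edge of the lid: groove 11.5 mm high, lid 7 mm, so 4.5 mm of play. Nearer the front nothing is above the lid. Drawn out 80 mm, the lid is clear and lifts off.
- lid_bar (a point): middle of the bar handle (half-way up it) on the loose lid; axes as the lid's, = the box's when shut. Lid: plywood, 205 mm (x) x 282 mm (y) x 7 mm, about 0.25 kg. Bar: 14 mm thick (x), 80 mm long (y), 24 mm high; its centre is 45 mm from the lid's front (-x) edge, 160 mm from the rear edge, 19 mm above the lid's underside. Shut: box x = -58 mm, 55 mm above the counter.
- long_tray: long white open drawer tray, loose, 236 mm (its x) x 112 mm (its y) x 42 mm high, walls and floor 6 mm, 0.7 kg; origin under its centre, z up. For the spoons.
- square_tray: square white open drawer tray, loose, 152 x 152 mm x 42 mm high, walls and floor 6 mm, 0.7 kg; origin under its centre, z up. For the peelers.
- spoon1_mid (a point): wooden spoon, 125 mm long (may be absent; lies in the box at first, under the lid): point on the middle of its handle, near the centre of mass, half-way up (6 mm). x along the spoon towards the bowl. Handle 12 mm wide (y), 12 mm thick (z), from x = -60 to 25 mm; round bowl 44 mm across, 13 mm thick, ends at x = 65 mm. 35 g nominal.
- spoon2_mid (a point): wooden spoon, 125 mm long (may be absent; lies in the box at first, under the lid): point on the middle of its handle, near the centre of mass, half-way up (6 mm). x along the spoon towards the bowl. Handle 12 mm wide (y), 12 mm thick (z), from x = -60 to 25 mm; round bowl 44 mm across, 13 mm thick, ends at x = 65 mm. 35 g nominal.
- spoon3_mid (a point): wooden spoon, 125 mm long (may be absent; lies in the box at first, under the lid): point on the middle of its handle, near the centre of mass, half-way up (6 mm). x along the spoon towards the bowl. Handle 12 mm wide (y), 12 mm thick (z), from x = -60 to 25 mm; round bowl 44 mm across, 13 mm thick, ends at x = 65 mm. 35 g nominal.
- peeler1_mid (a point): Y-shaped vegetable peeler, 110 mm long (may be absent; lies in the box at first, under the lid): point on the middle of its handle, near the centre of mass, half-way up (7 mm). x along the peeler towards its blade. Black handle 18 mm wide (y), 14 mm thick (z), from x = -50 to 25 mm; forked head 54 mm wide with a steel blade across it, ends at x = 60 mm. 60 g nominal.
- peeler2_mid (a point): Y-shaped vegetable peeler, 110 mm long (may be absent; lies in the box at first, under the lid): point on the middle of its handle, near the centre of mass, half-way up (7 mm). x along the peeler towards its blade. Black handle 18 mm wide (y), 14 mm thick (z), from x = -50 to 25 mm; forked head 54 mm wide with a steel blade across it, ends at x = 60 mm. 60 g nominal.
- peeler3_mid (a point): Y-shaped vegetable peeler, 110 mm long (may be absent; lies in the box at first, under the lid): point on the middle of its handle, near the centre of mass, half-way up (7 mm). x along the peeler towards its blade. Black handle 18 mm wide (y), 14 mm thick (z), from x = -50 to 25 mm; forked head 54 mm wide with a steel blade across it, ends at x = 60 mm. 60 g nominal.
- garlic_press: aluminium garlic press lying on the counter, 175 mm long, 35 mm high; bystander
- pinch_bowl: yellow silicone pinch bowl, 80 mm across, 36 mm high; origin under its centre; bystander
- spice_jar: glass spice jar with black twist cap, 47 mm across, 98 mm high; origin under its centre; bystander
- soap_dish: black plastic soap dish with a bar of soap in it, 125 x 88 mm, 27 mm high; origin under its centre; bystander
- mug: white mug, 80 mm across, 88 mm high; origin under its centre; bystander
- oil_bottle: green glass oil bottle, 64 mm across, 190 mm high; origin under its centre; bystander
Not all that is in view belongs to the job. What is shaped like the square_tray but purple is not meant.

How it is judged:
On the way, in this order (a step that is already met when the one before it is completed fails the run):
1. the lid's handle end is over the stop lip and the lid is drawn out at least 25 mm, its rear end still in the grooves (x of lid_bar in the frame of box between -0.135 and -0.0825 m and z of lid_bar in the frame of box between 0.05 and 0.09 m), for 0.05 s.
2. the lid lies flat on the counter, handle up (height (world z) of lid_bar between 0.012 and 0.025 m and angle between lid_bar's own z axis and vertical below 0.06 rad), for 0.2 s.
At the end, for the whole second after the job is handed in: The lid lies flat on the counter, handle up (bar centre 12 to 25 mm above the counter, tilt below 0.06 rad); every spoon that is there has its handle point within the long tray and every peeler within the square tray (at most 50 mm above the tray's underside); both trays stand flat on the counter (all of step 2 and angle between each of long_tray, square_tray's own z axis and vertical below 0.06 rad and height (world z) of each of long_tray, square_tray below 0.006 m and x of spoon1_mid in the frame of long_tray between -0.114 and 0.114 m and y of spoon1_mid in the frame of long_tray between -0.052 and 0.052 m and z of spoon1_mid in the frame of long_tray between 0.004 and 0.05 m and x of spoon2_mid in the frame of long_tray between -0.114 and 0.114 m and y of spoon2_mid in the frame of long_tray between -0.052 and 0.052 m and z of spoon2_mid in the frame of long_tray between 0.004 and 0.05 m and x of spoon3_mid in the frame of long_tray between -0.114 and 0.114 m and y of spoon3_mid in the frame of long_tray between -0.052 and 0.052 m and z of spoon3_mid in the frame of long_tray between 0.004 and 0.05 m and x of peeler1_mid in the frame of square_tray between -0.072 and 0.072 m and y of peeler1_mid in the frame of square_tray between -0.072 and 0.072 m and z of peeler1_mid in the frame of square_tray between 0.004 and 0.05 m and x of peeler2_mid in the frame of square_tray between -0.072 and 0.072 m and y of peeler2_mid in the frame of square_tray between -0.072 and 0.072 m and z of peeler2_mid in the frame of square_tray between 0.004 and 0.05 m and x of peeler3_mid in the frame of square_tray between -0.072 and 0.072 m and y of peeler3_mid in the frame of square_tray between -0.072 and 0.072 m and z of peeler3_mid in the frame of square_tray between 0.004 and 0.05 m); the robot touches nothing.
It fails at once if a bystander is pushed more than 40 mm from its place (distance of any of garlic_press, pinch_bowl, spice_jar, soap_dish, mug, oil_bottle from where it was at the start of the episode above 0.04 m).
It fails at once if a bystander is tipped over (angle between any of garlic_press, pinch_bowl, spice_jar, soap_dish, mug, oil_bottle's own z axis and vertical above 0.5 rad).
Of spoon1, spoon2, spoon3, peeler1, peeler2, peeler3 only 4 to 6 are there at a start; the rules pass over those that are not, and their reading is None.
At some moment in a run one of spoon1, spoon2, spoon3, peeler1, peeler2, peeler3 may be knocked a few centimetres aside while the robot is not near it.
Once in a run the grip may slacken for a moment while it holds something.
It also fails if it takes over 210 s, if anything falls off the work surface, if the arm or the gripper's body presses on something with over 40 N, if the wrist force passes 120 N, or if a joint passes its speed limit or range.

ROBOT

A 6-joint arm with a two-finger parallel gripper is mounted at the origin on the work surface. World frame = base frame: x ahead of the robot, y to its left, z up, the work surface at z = 0. Lengths are in m, angles in rad, forces in N, time in s.
With the tool pointing down it reaches from about 0.25 to 0.8 m from the base axis. Payload 8.5 kg.
Tool frame: the origin (TCP) lies midway between the tips of the shut fingers; the grasp point (between the pads) lies 19 mm behind it; z points along the fingers, y is the line along which they close (so a half turn about z gives the same grasp; the last joint's range is limited). The gripper opens to 85 mm and grips with 20 to 120 N. Pads are 22 mm wide; open, the fingers measure 114 mm over their backs; the gripper's body (76 mm by 85 mm) begins 54 mm behind the grasp point. The pads swing forward as they close: fully open they stand 13 mm farther back than shut.
Start: joints at [-1.109, 0.238, -0.013, 1.319, 0, 1.571], TCP at [0.234, -0.47, 0.231] pointing down, gripper open.
Joint ranges: [-2.66, 2.66], [-1.03, 1.9], [-1.14, 1.46], [-1.82, 2.27], [-1.45, 1.34], [-3.14, 3.14]. Speed limits (rad/s): [2.22, 2.22, 2.79, 3.14, 3.14, 3.14].

INTERFACE

Orientations are given as a unit quaternion [w, x, y, z].
In Python, from rig import * gives the robot as it stands. Calls block until the motion is done:
- move_pose(position, orientation): joint-space move of the TCP to a pose.
- move_l(position, rot=None, max_speed=0.15): straight line of the TCP; rot=None keeps the orientation; max_speed is the mean speed in m/s.
- move_joints(angles): joint-space move.
- gripper_open() and gripper_close(strength=None): open the fingers fully, or close them until they stop; strength is the grip in N (None keeps the last).
- sleep(seconds).
- inverse_kinematics(position, orientation): joint angles nearest the present ones, or None.
- sense(): the state.
- read_camera(name): name is "side" or "top"; returns the picture (420x560x3 uint8, red, green, blue); there is no depth.
- calibration(name): a dict with "fx", "fy", "cx", "cy" (pixels), "D" ([k1, k2, p1, p2, k3] as OpenCV has them; the pictures are not rectified), "R" (3x3) and "t" (3): a world point X has camera coordinates R X + t. Camera axes: x right, y down, z forward; pixel columns grow to the right and rows downward; lengths in m; the calibration is good to about 2 mm. A picture is of the moment at which its call begins. calibration takes no time and is no camera call.
A pose or a line that the arm cannot do raises Unreachable and nothing moves.
- sign_off(): hands the job in; it is judged then, once.
Trained networks look in the newest picture that a camera, given by its name, has taken for a name from the list of things; names that differ only in an ending like _2 or _b are one class to them, and where a whole thing is asked for, a point or a joint stands for the part that bears it (a point fixed in the world has none). Each returns a list of dicts, best first, with "conf" (0 to 1); they miss things now and then, are a little off and sometimes report something else, mostly with a low value. They report only what shows in the picture. A call takes as long as a camera call. They do not tell look-alikes from the thing itself.
- spot_in(target, camera): "box" ([left, top, right, bottom] in pixels, round what is visible of it).
- cut_out(target, camera): "pixels" (420x560 bool, what is visible of it) and "box" ([left, top, right, bottom] in pixels, round what is visible of it).
The state is a dict: "time": time; "joints": joint angles; "joint_vel": joint speeds; "tau": joint torques, N m; "tcp_pos": TCP position; "tool_rot": TCP orientation; "wrist_force": force on the tool from outside, world axes, zero at the start; "ft_torque": the same for the moment, N m; "width": finger opening in m; "gripper_force": force on a finger pad.
Only numpy, scipy, OpenCV 4.12 (cv2) and the standard library are available. Lean on these libraries where they do the work, as an engineer would, in place of code of your own. Each camera call takes 0.05 s, during which the arm holds its last target. There are 200 camera calls.

## Working session

There is one attempt and no reset: what is moved stays moved. The work goes in short steps, each a Python script; the robot and the scene stay as the last script left them, time stands still between calls to the robot, and variables do not carry over. Pictures are saved under pics/ and viewed, at most 14 in all, crops included, and the job is handed in when it is done.

```bash
ls; mkdir -p pics; python3 - <<'E'
from rig import *
import cv2,numpy as np
s=sense();print(s['time'],s['tcp_pos'],s['tool_rot'],s['width'])
for c in ('top','side'):
    im=read_camera(c);cv2.imwrite(f'pics/{c}0.png',cv2.resize(im[...,::-1],(784,588)))
    k=calibration(c);R=np.array(k['R']);print(c,k['fx'],k['D'],-R.T@np.array(k['t']),R.round(3).tolist())
    for n in ('box','lid_bar','long_tray','square_tray'):
        print(n,[(np.round(d['box']).tolist(),round(d['conf'],2)) for d in spot_in(n,c)])
E
```

```text
pics
0.0 [ 0.23374331 -0.46964948  0.23067325] [-6.91362319e-04  9.73461660e-01  2.28849066e-01 -1.54012854e-04] 0.08552193646488421
top 466.38226666370707 [0.00668575 0.         0.         0.         0.        ] [ 0.29385126 -0.03768117  1.25391483] [[0.002, -1.0, 0.004], [-0.984, -0.002, -0.179], [0.179, -0.004, -0.984]]
box []
lid_bar [([336.0, 137.0, 433.0, 255.0], 0.97)]
long_tray [([164.0, 169.0, 220.0, 265.0], 0.66), ([331.0, 130.0, 441.0, 256.0], 0.65)]
square_tray [([84.0, 266.0, 153.0, 332.0], 0.9), ([80.0, 173.0, 143.0, 240.0], 0.72)]
side 489.4468449088733 [-0.12703106  0.          0.          0.          0.        ] [ 0.43319882 -1.22150453  1.17846824] [[0.996, -0.085, -0.011], [-0.066, -0.679, -0.731], [0.054, 0.729, -0.683]]
box [([240.0, 241.0, 357.0, 333.0], 0.91)]
lid_bar [([242.0, 246.0, 352.0, 318.0], 0.84)]
long_tray [([230.0, 165.0, 294.0, 194.0], 0.61)]
square_tray [([189.0, 136.0, 231.0, 169.0], 0.87), ([250.0, 129.0, 289.0, 160.0], 0.82)]
```

View pics/top0.png

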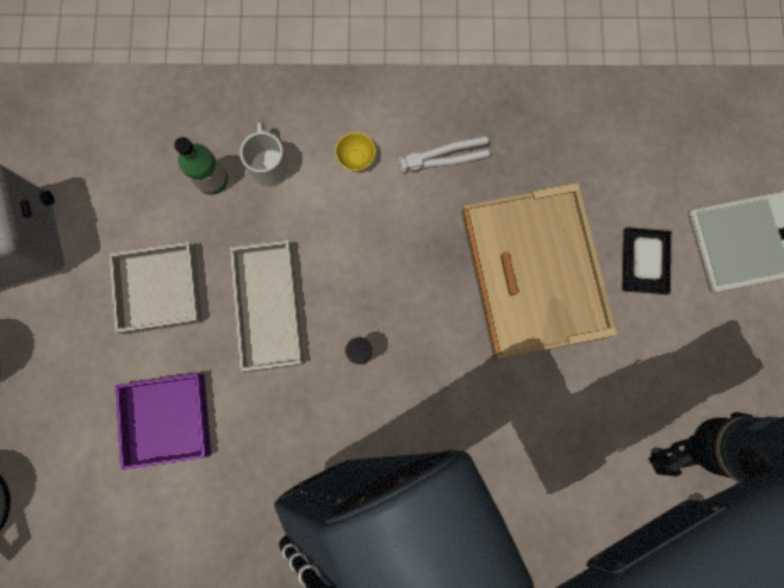

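View pics/side0.png

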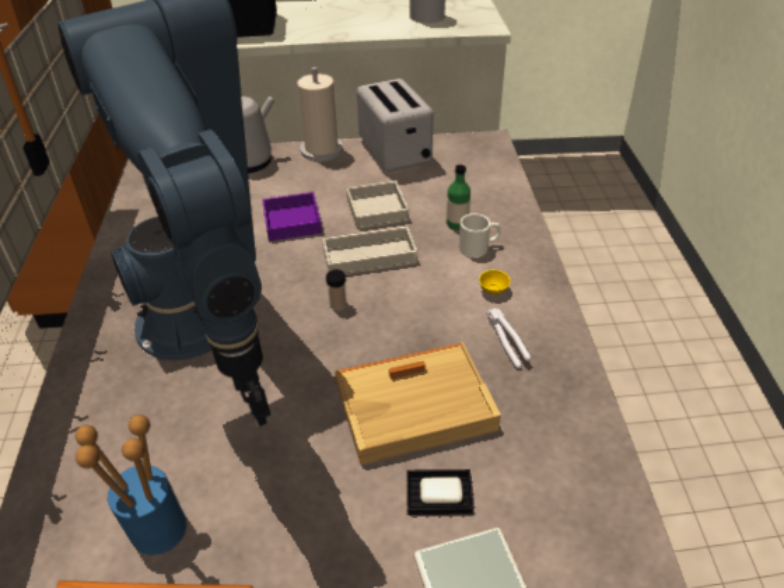

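The top view shows the box at about (540,270) in the enlarged picture, with its front (orange lip) facing left, towards world +y. The long tray is at (267,305). Two things could be the square tray: the white one at (155,287) and the purple one at (163,420). The white one fits, because purple is excluded. The area at about (385,255) is free for the lid.

```bash
cat > h.py <<'E'
from rig import *
import cv2,numpy as np
from scipy.optimize import minimize
from scipy.spatial.transform import Rotation as Ro
def proj(P,c):
    k=calibration(c);K=np.array([[k['fx'],0,k['cx']],[0,k['fy'],k['cy']],[0,0,1]])
    return cv2.projectPoints(np.array(P,float).reshape(-1,3),cv2.Rodrigues(np.array(k['R'],float))[0],np.array(k['t'],float),K,np.array(k['D'],float))[0].reshape(-1,2)
def back(uv,z,c):
    k=calibration(c);K=np.array([[k['fx'],0,k['cx']],[0,k['fy'],k['cy']],[0,0,1]])
    p=cv2.undistortPoints(np.array(uv,float).reshape(-1,1,2),K,np.array(k['D'],float)).reshape(-1,2)
    R=np.array(k['R']);o=-R.T@np.array(k['t']);d=np.c_[p,np.ones(len(p))]@R
    return o+d*((z-o[2])/d[:,2])[:,None]
def world(p,pts):
    c,s=np.cos(p[2]),np.sin(p[2]);pts=np.array(pts,float)
    return np.c_[p[0]+c*pts[:,0]-s*pts[:,1],p[1]+s*pts[:,0]+c*pts[:,1],pts[:,2]]
def prism(x0,x1,y0,y1,z0,z1):
    return [(x,y,z) for x in(x0,x1) for y in(y0,y1) for z in(z0,z1)]
def render(p,prisms,c,S=4):
    m=np.zeros((420*S,560*S),np.uint8)
    for q in prisms:
        u=(proj(world(p,q),c)+.5)*S-.5
        cv2.fillConvexPoly(m,np.round(cv2.convexHull(u.astype(np.float32))).astype(np.int32),1)
    return m
def fit(p0,prisms,masks,S=4):
    M={c:cv2.resize(m.astype(np.float32),None,fx=S,fy=S,interpolation=cv2.INTER_LINEAR)>.5 for c,m in masks.items()}
    def f(q):
        e=0
        for c,m in M.items():
            r=render((q[0]/100,q[1]/100,q[2]/10),prisms,c,S)>0
            e+=1-(r&m).sum()/max((r|m).sum(),1)
        return e/len(M)
    x0=np.array([p0[0]*100,p0[1]*100,p0[2]*10])
    r=minimize(f,x0,method='Nelder-Mead',options=dict(initial_simplex=[x0,x0+[1.5,0,0],x0+[0,1.5,0],x0+[0,0,1.5]],xatol=.01,fatol=1e-4))
    return np.array([r.x[0]/100,r.x[1]/100,r.x[2]/10]),r.fun
BOX=[prism(-.112,.112,-.149,.149,0,.042),prism(.024,.112,-.149,.149,0,.054)]
def traypr(a,b): return [prism(-a/2,a/2,-b/2,b/2,0,.042)]
def pick(n,c,near):
    L=[d for d in cut_out(n,c) if np.hypot(*(np.array([d['box'][0]+d['box'][2],d['box'][1]+d['box'][3]])/2-near))<25]
    return L[0]['pixels'] if L else None
def quat(yaw,tilt=None):
    """tool down, tool y axis along world heading yaw; tilt: world rotvec applied on top"""
    y=np.array([np.cos(yaw),np.sin(yaw),0]);z=np.array([0,0,-1.]);x=np.cross(y,z)
    r=Ro.from_matrix(np.c_[x,y,z])
    if tilt is not None: r=Ro.from_rotvec(tilt)*r
    q=r.as_quat();return [q[3],q[0],q[1],q[2]]
E
cat > loc.py <<'E'
from h import *
ims={c:read_camera(c) for c in('top','side')}
roi={'top':(320,120,450,265),'side':(230,238,365,335)}
M={}
for c,im in ims.items():
    h=cv2.cvtColor(im,cv2.COLOR_RGB2HSV);m=((h[...,1]>95)&(h[...,0]<28)).astype(np.uint8)
    x0,y0,x1,y1=roi[c];k=np.zeros_like(m);k[y0:y1,x0:x1]=m[y0:y1,x0:x1]
    k=cv2.morphologyEx(cv2.morphologyEx(k,cv2.MORPH_OPEN,np.ones((3,3))),cv2.MORPH_CLOSE,np.ones((9,9)));M[c]=k
c0=back([[386,193]],.045,'top')[0]
p,e=fit((c0[0],c0[1],-1.4),BOX,M);print('box',p,e)
for c in M:print(c,fit(p,BOX,{c:M[c]}))
for n,a,b,nt,ns,y0 in(('long_tray',.236,.112,(191,218),(264,179),0.05),('square_tray',.152,.152,(111,206),(270,145),.1)):
    g=back([nt],.03,'top')[0];mm={}
    for c,near in(('top',nt),('side',ns)):
        m=pick(n,c,np.array(near))
        if m is not None:mm[c]=m
    print(n,list(mm),fit((g[0],g[1],y0),traypr(a,b),mm))
# bar by colour in each camera
for c,w in(('top',(352,175,375,215)),('side',(274,255,306,272))):
    im=ims[c];h=cv2.cvtColor(im,cv2.COLOR_RGB2HSV);x0,y0,x1,y1=w
    s=(h[y0:y1,x0:x1,0]<14)&(h[y0:y1,x0:x1,1]>120);v,u=np.nonzero(s);print(c,'barpx',u.mean()+x0,v.mean()+y0,len(u),'pred',proj(world(p,[(-.058,0,.064),(-.058,0,.055)]),c).tolist())
v=cv2.resize(ims['top'][...,::-1],None,fx=2,fy=2)
for q in BOX:
    for x in proj(world(p,q),'top'):cv2.circle(v,tuple(int(i) for i in (x+.5)*2),2,(255,0,0),-1)
cv2.imwrite('pics/box.png',cv2.resize(v[220:560,100:920],(800,332)))
E
python3 loc.py
```

```text
box [ 0.53693298 -0.30817689 -1.37434391] 0.035305323618960105
top (array([ 0.53435687, -0.306564  , -1.38414313]), np.float64(0.05409930314689515))
side (array([ 0.53693298, -0.30817689, -1.37434391]), np.float64(0.013194831876588431))
long_tray ['top', 'side'] (array([0.46660627, 0.20677418, 0.12679332]), np.float64(0.05177574483335895))
square_tray ['top', 'side'] (array([0.50026333, 0.41953295, 0.14571199]), np.float64(0.050781378647783815))
top barpx 363.39285714285717 195.73214285714286 56 pred [[364.1114446564068, 193.75764722885043], [363.51441435500635, 194.41324595852421]]
side barpx 289.46285714285716 263.37142857142857 175 pred [[290.3585001124973, 262.0754582939167], [290.3606225880001, 264.03811351884326]]
```

View pics/box.png

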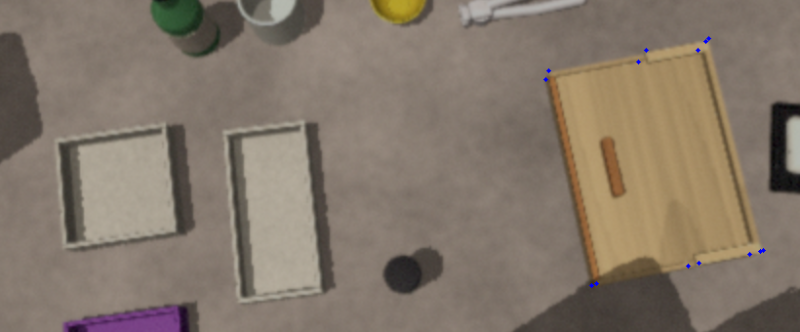

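The overlay sits within about 1 px of the box. The crop confirms the white tray at (118,185) as the square tray, with the purple look-alike below it at (125,320). Next I'll check the space for laying the lid down.

```bash
python3 - <<'E'
from h import *
for c in('top','side'):
    read_camera(c)
    for n in('spice_jar','pinch_bowl','garlic_press','mug','soap_dish'):
        for d in spot_in(n,c)[:2]:
            b=np.array(d['box']);print(c,n,b.round(),round(d['conf'],2),back([[b[0],b[1]],[b[2],b[3]]],0.03,c)[:,:2].round(3).tolist())
p=(.5355,-.3075,-1.379)
print(proj([(0,0,0)],'top'))
bar=world(p,[(-.058,0,0)])[0];print(bar)
for yaw in(p[2],p[2]+np.pi):print(inverse_kinematics([bar[0],bar[1],.1],quat(yaw)),inverse_kinematics([.5,.04,.1],quat(yaw-.15)))
E
```

```text
top spice_jar [249. 242. 266. 263.] 0.73 [[0.401, 0.048], [0.348, 0.002]]
top pinch_bowl [240.  98. 264. 123.] 0.96 [[0.802, 0.079], [0.729, 0.011]]
top pinch_bowl [164. 173. 216. 263.] 0.44 [[0.588, 0.28], [0.347, 0.133]]
top garlic_press [289. 101. 349. 124.] 0.85 [[0.794, -0.057], [0.728, -0.222]]
top mug [174.  88. 207. 134.] 0.87 [[0.83, 0.264], [0.697, 0.168]]
top soap_dish [445. 159. 477. 211.] 0.88 [[0.629, -0.48], [0.487, -0.557]]
side spice_jar [234. 195. 248. 221.] 0.58 [[0.356, 0.112], [0.405, -0.027]]
side pinch_bowl [343. 192. 363. 211.] 0.83 [[0.75, 0.093], [0.801, -0.013]]
side garlic_press [350. 219. 377. 264.] 0.97 [[0.747, -0.047], [0.796, -0.255]]
side mug [323. 151. 359. 183.] 0.62 [[0.715, 0.346], [0.817, 0.134]]
side mug [239. 243. 357. 334.] 0.19 [[0.372, -0.127], [0.684, -0.498]]
side soap_dish [291. 332. 341. 367.] 0.87 [[0.507, -0.475], [0.624, -0.596]]
side soap_dish [242. 244. 356. 332.] 0.71 [[0.379, -0.129], [0.682, -0.492]]
[[266.58796207 402.42394532]]
[ 0.52444389 -0.25056352  0.        ]
[-0.44570593  0.40444648 -0.11709947  1.04925037  0.          2.5040904 ] [ 0.07982999  0.28039787 -0.30927701  0.98112145  0.         -3.10355899]
[-0.44570593  0.40444648 -0.11709947  1.04925037  0.         -0.63750225] [ 0.07982999  0.28039787 -0.30927701  0.98112145  0.          0.03803366]
```

```bash
cat > lid1.py <<'E'
from h import *
p=(.5355,-.3075,-1.379);yb=np.array([-np.sin(p[2]),np.cos(p[2]),0]);ty=p[2]+np.pi;ZT=.0465
def pose(th,d,r):
    v=np.array([-.160,ZT-.036]);x=.102+np.cos(th)*v[0]+np.sin(th)*v[1]-d;z=.036-np.sin(th)*v[0]+np.cos(th)*v[1]+r
    w=world(p,[(x,0,z)])[0];return w,quat(ty,th*yb)
def rep(s):
    q=sense();print(s,round(q['time'],2),np.round(q['tcp_pos'],4),np.round(q['wrist_force'],1),round(q['width'],4),round(q['gripper_force'],1))
if __name__=='__main__':
    w,q=pose(0,0,0)
    move_pose(w+[0,0,.12],q);move_l(w+[0,0,.02],q);move_l(w,q,.08);rep('at')
    gripper_close(90);rep('grip')
    for a in(.015,.03,.045):
        w,q=pose(a,0,0);move_l(w,q,.03);rep(a)
    for d in(.01,.02,.03,.045,.06,.075,.087):
        w,q=pose(.045+.19*d,d,.0015*d/.08);move_l(w,q,.05);rep(d)
    cv2.imwrite('pics/draw.png',cv2.resize(read_camera('side')[200:350,190:400,::-1],(700,500)))
E
python3 lid1.py
```

```text
at 4.53 [ 0.5244 -0.2505  0.0466] [-0.4 -0.4 -0.4] 0.0854 0.0
grip 5.18 [ 0.5245 -0.2505  0.0469] [-0.5  0.5  5.6] 0.0122 88.9
0.015 5.43 [ 0.5246 -0.2509  0.0488] [-0.4  1.1 -1.3] 0.012 88.1
0.03 5.68 [ 0.5246 -0.2511  0.0512] [ 1.4 -0.3 -1.5] 0.0119 88.1
0.045 5.93 [ 0.5246 -0.2513  0.0536] [ 0.8  1.8 -0.6] 0.0119 88.1
0.01 6.28 [ 0.5223 -0.2406  0.0541] [-1.1  0.  -1.4] 0.0123 88.0
0.02 6.63 [ 0.5206 -0.2311  0.0547] [-0.5  0.1 -1.7] 0.0121 87.9
0.03 6.98 [ 0.5188 -0.2214  0.0552] [ 0.1 -0.5 -2.6] 0.0121 87.9
0.045 7.43 [ 0.516  -0.2068  0.056 ] [-0.7 -0.3 -2.1] 0.012 87.8
0.06 7.88 [ 0.5132 -0.1922  0.0567] [ 1.1 -0.4 -1.9] 0.0121 87.8
0.075 8.33 [ 0.5103 -0.1776  0.0575] [ 0.9  0.3 -3.3] 0.0117 87.8
0.087 8.72 [ 0.508  -0.1658  0.058 ] [ 0.5 -1.1 -3. ] 0.0118 87.9
```

View pics/draw.png

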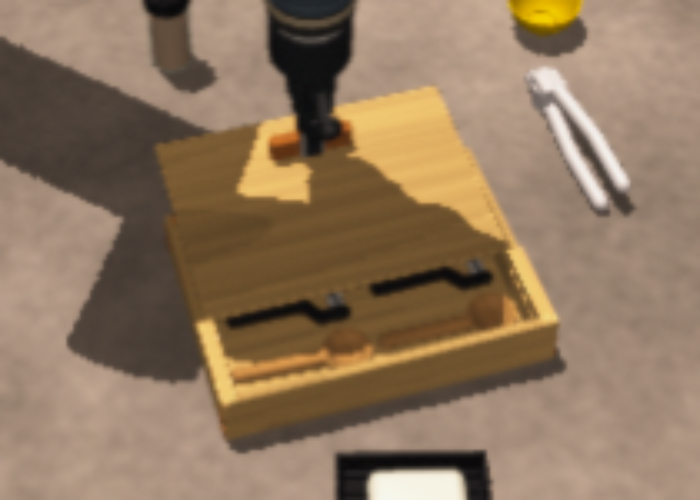

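The lid is drawn out and its rear edge is clear of the cheeks. Two peelers and two spoons show behind it. Now I lift the lid and carry it over.

```bash
cat > lid2.py <<'E'
from lid1 import *
w,q=pose(.0615,.089,.03);move_l(w,q,.08);rep('up')
w,_=pose(0,.10,.045);move_l(w,quat(ty),.1)
rep('lvl')
T=np.array([.57,.04,.0]);q=quat(np.pi/2)
move_l([.55,-.06,.085],quat(np.pi/2+.09),.15)
move_l(T+[0,0,.07],q,.12);rep('over')
cv2.imwrite('pics/over.png',cv2.resize(read_camera('side')[130:330,190:400,::-1],(630,600)))
E
python3 lid2.py
```

```text
up 9.28 [ 0.5078 -0.1643  0.0865] [-0.3  0.3 -3.7] 0.0122 87.8
lvl 9.57 [ 0.505  -0.1516  0.0913] [-0.3 -0.1 -3. ] 0.012 88.1
over 11.41 [0.5699 0.0394 0.0701] [-0.   0.2 -3.6] 0.0124 88.1
```

View pics/over.png

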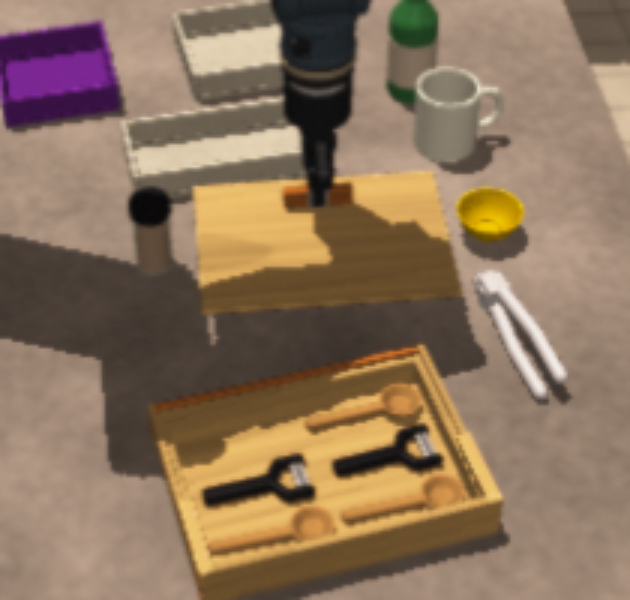

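The lid hangs level over free counter. The open box shows three spoons and two peelers, plus a dark patch at (200,445) that may be a shadow. I'll lay the lid down.

```bash
cat > lid3.py <<'E'
from lid1 import *
q=quat(np.pi/2)
move_l([.57,.04,.02],q,.08)
z=.02
while z>.009:
    z-=.0012;move_l([.57,.04,z],q,.03);f=sense()['wrist_force'][2]
    if f>1: break
rep('down');gripper_open();rep('open')
move_l([.57,.04,.15],q,.15);move_pose([.40,.12,.30],q)
cv2.imwrite('pics/top2.png',cv2.resize(read_camera('top')[80:290,80:450,::-1],(800,454)))
for c in('top','side'):
    if c=='side':read_camera(c)
    for n in('lid_bar','spoon1_mid','peeler1_mid'):
        for d in cut_out(n,c):
            print(c,n,np.round(d['box']).tolist(),round(d['conf'],2),d['pixels'].sum())
E
python3 lid3.py
```

```text
down 14.23 [0.5701 0.04   0.0109] [-2.8  0.3  4.7] 0.0122 88.9
open 14.93 [0.57   0.04   0.0104] [ 0.4  0.2 -0.4] 0.0854 0.0
top lid_bar [239.0, 133.0, 313.0, 236.0] 0.96 7521
top spoon1_mid [345.0, 156.0, 361.0, 196.0] 0.8 354
top spoon1_mid [386.0, 145.0, 402.0, 191.0] 0.21 334
side lid_bar [252.0, 196.0, 342.0, 248.0] 0.7 3439
side spoon1_mid [289.0, 260.0, 330.0, 275.0] 0.54 265
side peeler1_mid [241.0, 245.0, 356.0, 332.0] 0.58 5360
side peeler1_mid [236.0, 194.0, 248.0, 219.0] 0.54 370
```

View pics/top2.png

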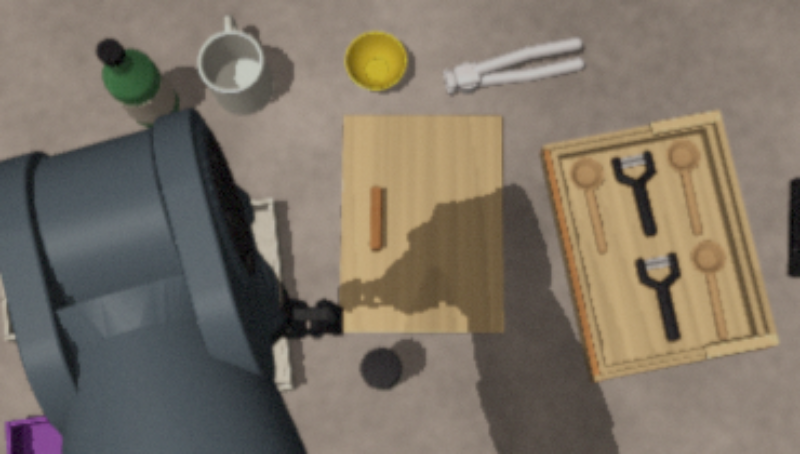

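The lid lies flat. In the box are three spoons, with bowls at crop pixels (588,173), (683,156) and (708,255), and two peelers, with blades at (632,163) and (657,262). The networks missed most of these, so I'll refine them with colour masks inside the box.

```bash
cat > find.py <<'E'
from h import *
BP=(.5355,-.3075,-1.379)
# rough (head, tail) crop pixels -> colour mask -> line fit
def items(im,seeds):
    inn=np.zeros((420,560),np.uint8)
    c=proj(world(BP,[(-.09,-.13,.01),(.09,-.13,.01),(.09,.13,.01),(-.09,.13,.01)]),'top')
    cv2.fillConvexPoly(inn,np.round(c).astype(np.int32),1)
    L=cv2.cvtColor(im,cv2.COLOR_RGB2LAB).astype(int);out={}
    fl=np.median(L[inn>0],axis=0)
    dark=(inn>0)&(im.max(2)<75)
    red=(inn>0)&(L[...,1]>fl[1]+4)&(im.max(2)>75)
    for n,(hd,tl) in seeds.items():
        m=dark if n[0]=='p' else red
        hd=np.array(hd,float);tl=np.array(tl,float);z=.022 if n[0]=='p' else .02
        d=(tl-hd);ln=np.hypot(*d);d/=ln
        v,u=np.nonzero(m);q=np.c_[u,v]-hd;s=q@d;t=abs(q@[-d[1],d[0]])
        k=(t<5)&(s>ln*.35)&(s<ln+4)
        W=back(np.c_[u,v][k],z,'top')[:,:2]
        if len(W)<12: print(n,'few',len(W));W=back([tl,tl*.5+hd*.5,tl*.7+hd*.3],z,'top')[:,:2]
        mu=W.mean(0);ax=np.linalg.svd(W-mu)[2][0];h0=back([hd],z,'top')[0,:2]
        if (h0-mu)@ax<0:ax=-ax
        lo=np.percentile((W-mu)@ax,2);tail=mu+ax*lo
        mid=tail+ax*(.060 if n[0]=='s' else .050)-ax*.001
        th=back([tl],z,'top')[0,:2]
        b=np.array([mid[0]-BP[0],mid[1]-BP[1]]);c_,s_=np.cos(BP[2]),np.sin(BP[2])
        out[n]=(mid[0],mid[1],np.arctan2(ax[1],ax[0]))
        print(n,len(u[k]),np.round(out[n],3),'seed tail err',np.round((th-tail)*1000),'box',np.round([c_*b[0]+s_*b[1],-s_*b[0]+c_*b[1]],3))
    return out
if __name__=='__main__':
    C=lambda a,b:(80+a/2.162,80+b/2.162)
    seeds=dict(sA=(C(588,173),C(602,250)),sB=(C(683,156),C(699,234)),sC=(C(708,255),C(723,338)),p1=(C(632,163),C(651,234)),p2=(C(657,262),C(674,338)))
    im=read_camera('top');o=items(im,seeds)
    v=cv2.resize(im[120:270,320:460,::-1],None,fx=4,fy=4,interpolation=cv2.INTER_CUBIC)
    for n,(x,y,f) in o.items():
        z=.02
        P=[(x+np.cos(f)*a,y+np.sin(f)*a,z) for a in((-.06,0,.065) if n[0]=='s' else(-.05,0,.06))]
        for w in proj(P,'top'):cv2.circle(v,tuple(int(i) for i in(w-[320,120]+.5)*4),3,(255,0,0),-1)
    cv2.imwrite('pics/items.png',v)
E
python3 find.py
```

```text
sA 47 [ 0.589 -0.233  0.207] seed tail err [-2.  1.] box [-0.063  0.067]
sB 47 [ 0.611 -0.353  0.173] seed tail err [-4. -2.] box [0.059 0.066]
sC 55 [ 0.481 -0.38   0.134] seed tail err [-3. -1.] box [ 0.061 -0.067]
p1 119 [ 0.598 -0.294  0.212] seed tail err [-1. -1.] box [-0.002  0.064]
p2 133 [ 0.469 -0.318  0.184] seed tail err [-1. -2.] box [-0.002 -0.068]
```

View pics/items.png

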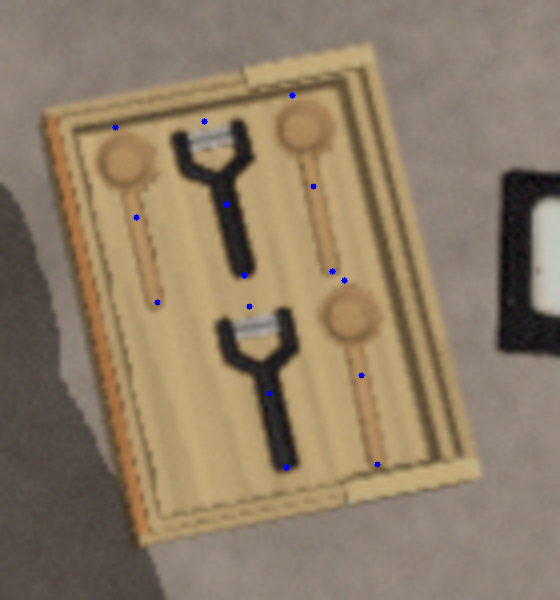

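Five items are located and the marks lie on the handles. Peelers go first, since both are clear of the walls.

```bash
cat > pp.py <<'E'
from h import *
LT=(.4666,.2068,.127);ST=(.5003,.4195,.146)
def w_(s):
    q=sense();print(s,round(q['time'],1),np.round(q['tcp_pos'],3),'w',round(q['width'],4),'F',np.round(q['wrist_force'],1));return q['width']
def pick_item(xy,f,z,strength=60,shift=(0,0),lift=.16):
    q=quat(f+np.pi/2);P=np.array([xy[0]+shift[0],xy[1]+shift[1],z])
    move_pose(P+[0,0,.14],q);move_l(P+[0,0,.03],q,.2);move_l(P,q,.06)
    gripper_close(strength);w_('closed');move_l(P+[0,0,.02],q,.06);move_l(P+[0,0,lift],q,.2);return w_('lifted')
def put(tray,off,z=.044,rel=.0,minw=.008):
    t=world(tray,[(off[0],off[1],z)])[0];q=quat(tray[2]+np.pi/2+rel)
    move_pose([t[0],t[1],.17],q)
    if w_('over')<minw: print('LOST');return False
    move_l(t,q,.12);sleep(.2);w_('low');gripper_open();move_l([t[0],t[1],.17],q,.25);return True
E
python3 - <<'E'
from pp import *
for xy,f,oy in(((.598,-.294),.212,-.033),((.469,-.318),.184,.033)):
    if pick_item(xy,f,.012)<.012: print('miss');break
    if not put(ST,(-.003,oy),minw=.012): break
move_pose([.42,.0,.35],quat(np.pi/2))
im=read_camera('top');cv2.imwrite('pics/t3.png',cv2.resize(im[80:290,60:460,::-1],(800,420)))
E
```

```text
closed 21.2 [ 0.598 -0.294  0.012] w 0.0159 F [-0.7  0.1  4.5]
lifted 22.5 [ 0.597 -0.294  0.171] w 0.0159 F [ 0.  -0.4 -0.3]
over 24.9 [0.503 0.386 0.17 ] w 0.0161 F [ 0.1 -0.9 -0.6]
low 26.3 [0.502 0.387 0.045] w 0.0158 F [-0.6  0.4 -1.2]
closed 32.1 [ 0.471 -0.323  0.017] w 0.0157 F [-11.1  -9.5  41.5]
lifted 33.5 [ 0.468 -0.318  0.171] w 0.0158 F [ 0.6  0.3 -1.5]
over 36.2 [0.493 0.451 0.17 ] w 0.0157 F [-0.7 -0.5 -0.3]
low 37.6 [0.493 0.452 0.045] w 0.0156 F [ 0.3  0.1 -0.1]
```

View pics/t3.png

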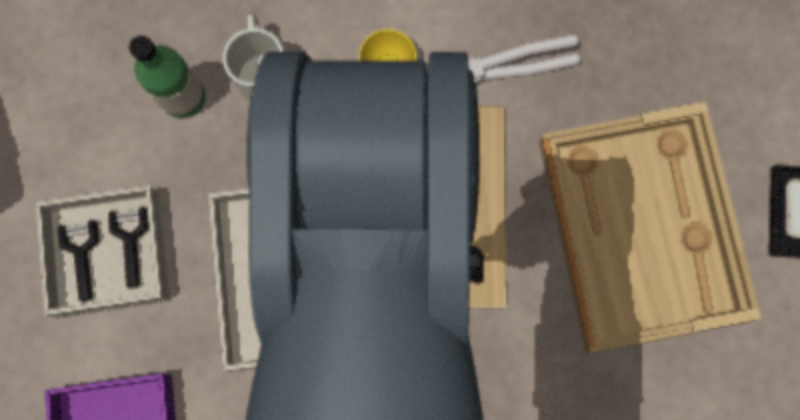

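Both peelers are in the square tray at (78,260) and (130,245), and the spoons haven't moved. The spoons lie too near the walls for an open gripper. So I'll first nudge each one inward with closed fingers, descending under force guard, and then pick it.

```bash
cat > nudge.py <<'E'
from pp import *
BP=(.5355,-.3075,-1.379)
bx=np.array([np.cos(BP[2]),np.sin(BP[2])])
def nudge(mid,f,side,gap,push,along=-.004):
    """side=-1: item near front wall, +1 near rear; gap: finger centre from handle axis; push inward"""
    ax=np.array([np.cos(f),np.sin(f)]);n=np.array([ax[1],-ax[0]]);n*=np.sign(n@bx)   # towards rear
    s=np.array(mid)+ax*along+n*side*gap;q=quat(f)
    gripper_close(30);move_pose([*s,.16],q);move_l([*s,.05],q,.2);z=.05
    f0=np.array(sense()['wrist_force'])
    while z>.0135:
        z-=.003;move_l([*s,z],q,.05);d=np.array(sense()['wrist_force'])-f0
        if np.hypot(d[0],d[1])>8 or d[2]>5: print('contact',z,d.round(1));break
    ok=z<=.0155
    if ok:
        e=s-n*side*push;move_l([*e,z],q,.06);w_('pushed')
        move_l([*(e+n*side*.004),z],q,.06)
    move_l([*sense()['tcp_pos'][:2],.16],q,.2);gripper_open()
    return ok,np.array(mid)-n*side*(push-(gap-.011-.006))
E
python3 - <<'E'
from nudge import *
ok,m=nudge((.589,-.233),.207,-1,.0195,.027);print(ok,m)
move_pose([.42,-.02,.30],quat(np.pi/2+.2)) if 0 else move_pose([.36,.12,.30],quat(np.pi/2))
im=read_camera('top');cv2.imwrite('pics/t4.png',cv2.resize(im[120:270,300:460,::-1],None,fx=4,fy=4,interpolation=cv2.INTER_CUBIC))
E
```

```text
pushed 47.3 [ 0.586 -0.241  0.011] w 0.0002 F [-0.7  0.  -0. ]
True [ 0.59403536 -0.25697697]
```

View pics/t4.png

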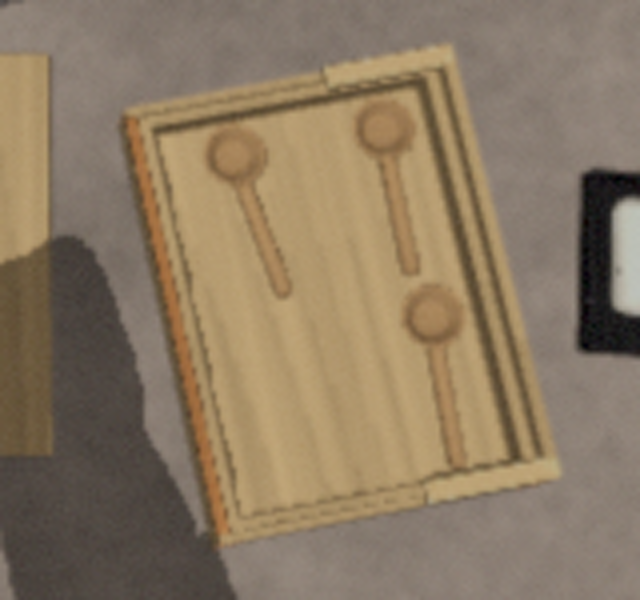

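The nudge worked: spoon A now lies at (237,156) to (284,293), well clear of the front wall. I'll pick it, then nudge B and C.

```bash
python3 - <<'E'
from nudge import *
from find import items
C=lambda a,b:(300+a/4,120+b/4)
o=items(read_camera('top'),dict(sA=(C(237,156),C(284,293))))['sA']
if pick_item(o[:2],o[2],.0105)>.007: print(put(LT,(-.003,.024),minw=.007))
print(nudge((.611,-.353),.173,1,.0195,.027,.004))
print(nudge((.481,-.380),.134,1,.0195,.027,.004))
move_pose([.36,.12,.30],quat(np.pi/2))
im=read_camera('top');cv2.imwrite('pics/t5.png',cv2.resize(im[120:270,140:460,::-1],(800,375),interpolation=cv2.INTER_CUBIC))
E
```

```text
sA few 4
sA 4 [ 0.593 -0.26   0.296] seed tail err [-1. -0.] box [-0.035  0.066]
closed 54.7 [ 0.593 -0.26   0.011] w 0.01 F [ 0.4 -0.6  4.6]
lifted 56.1 [ 0.593 -0.26   0.169] w 0.01 F [ 0.3  0.4 -0.7]
over 57.9 [0.461 0.23  0.17 ] w 0.01 F [-0.8 -0.3  0.4]
low 59.3 [0.461 0.23  0.045] w 0.0099 F [ 0.3  0.4 -0.6]
True
pushed 68.2 [ 0.614 -0.345  0.011] w -0.0004 F [ 0.1 -0.  -0.7]
(True, array([ 0.60678261, -0.32886572]))
pushed 76.0 [ 0.484 -0.372  0.011] w -0.0 F [ 0.3 -0.6  0.4]
(True, array([ 0.47772682, -0.35571963]))
```

View pics/t5.png

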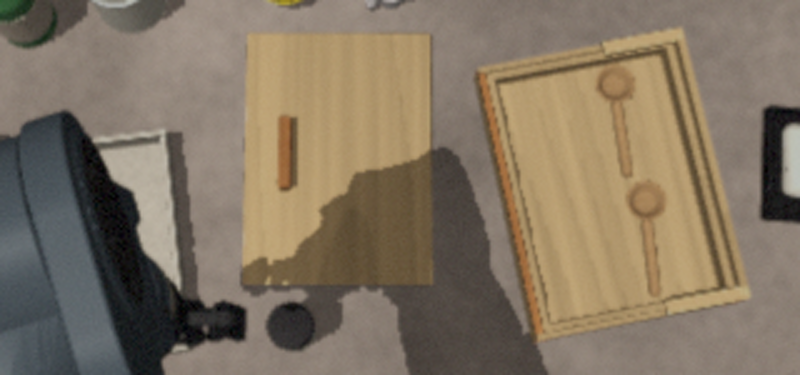

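Spoon A is released over the long tray. B, at (615,83) to (627,175), and C, at (646,198) to (655,293), are now clear of the rear wall. I'll pick both.

```bash
python3 - <<'E'
from pp import *
from find import items
C=lambda a,b:(140+a/2.5,120+b/2.5)
o=items(read_camera('top'),dict(sB=(C(615,83),C(627,175)),sC=(C(646,198),C(655,293))))
for n,oy in(('sB',-.024),('sC',0.)):
    m=o[n]
    if pick_item(m[:2],m[2],.0105)<.007: print('miss',n);break
    if not put(LT,(-.003,oy),minw=.007): break
move_joints([-1.109,0.238,-0.013,1.319,0,1.571])
im=read_camera('top');cv2.imwrite('pics/t6.png',cv2.resize(im[80:290,60:460,::-1],(800,420)))
print(sense()['time'])
E
```

```text
sB few 4
sB 4 [ 0.605 -0.326  0.088] seed tail err [-1. -0.] box [0.032 0.064]
sC few 11
sC 11 [ 0.477 -0.353  0.05 ] seed tail err [-1. -0.] box [ 0.034 -0.066]
closed 83.9 [ 0.605 -0.326  0.011] w 0.0101 F [-0.5 -0.   2.7]
lifted 85.3 [ 0.604 -0.326  0.169] w 0.01 F [-0.5  0.7 -1.4]
over 87.2 [0.467 0.182 0.17 ] w 0.0099 F [ 1.   0.  -0.5]
low 88.6 [0.467 0.183 0.045] w 0.01 F [ 0.1 -0.8  1.1]
closed 93.9 [ 0.477 -0.353  0.011] w 0.0101 F [-0.8  0.4  4.9]
lifted 95.2 [ 0.477 -0.353  0.169] w 0.0101 F [-0.6  0.2 -1.3]
over 97.3 [0.464 0.206 0.17 ] w 0.0102 F [-0.5 -0.1 -1. ]
low 98.7 [0.464 0.207 0.045] w 0.0097 F [ 0.   0.4 -1.4]
102.6167
```

View pics/t6.png

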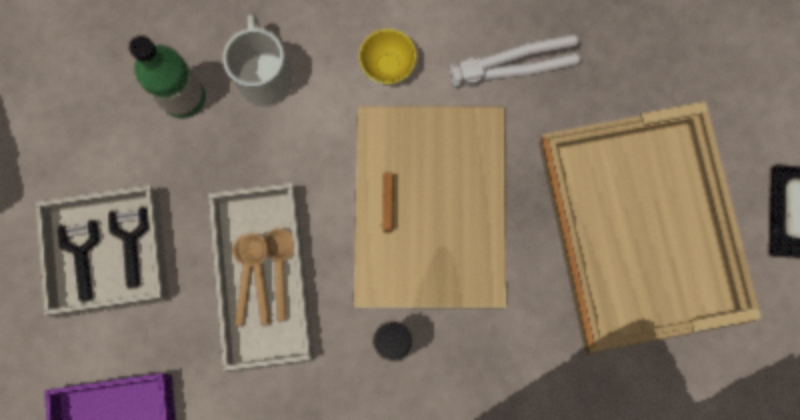

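The box is empty. All three spoons are in the long tray (handles at about (243,295), (262,295) and (281,290)), and both peelers are in the square tray. The lid lies flat with its handle up, the bystanders haven't moved, and the arm is clear.

```bash
python3 -c "
from rig import *
print(sign_off())"
```

```text
the job is handed in; nothing more can be done
None
```

I handed the job in at about 103 s on the robot's clock: the lid lies flat with its handle up, all three spoons are in the long tray, both peelers are in the square tray, and the bystanders looked unmoved in the last picture (no verdict came back).

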